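# Set the screw gauge over its catch tin

## Robot

A 6-joint arm with a two-finger parallel gripper is mounted at the origin on the work surface. World frame = base frame: x ahead of the robot, y to its left, z up, the work surface at z = 0. Lengths are in m, angles in rad, forces in N, time in s.
With the tool pointing down it reaches from about 0.3 to 0.75 m from the base axis. Payload 8.5 kg.
Tool frame: the origin (TCP) lies on the centre line of the jaws, within the pads' length; the fingertips stand ahead of it and the grasp point (between the pads) lies 8 mm behind it (ctrl.tcp_to_tips is the z of the fingertips in the tool frame, in m); z points along the fingers, y is the direction in which the jaws open and shut (so a half turn about z gives the same grasp; the last joint's range is limited). The gripper opens to 88 mm and grips with 3 to 60 N. Pads are 18 mm wide; open, the fingers measure 123 mm over their backs; the gripper's body (75 mm by 187 mm) begins 45 mm behind the grasp point.
Start: joints at [0.931, 0.381, 1.297, -0, 1.464, -0.215], TCP at [0.227, 0.501, 0.25] pointing down, gripper open.
Joint ranges: [-3.11, 3.11], [-0.89, 2.33], [0.22, 2.48], [-1.42, 4.56], [0.17, 2.85], [-2.88, 2.88]. Speed limits (rad/s): [2.39, 2.39, 3.14, 3.14, 3.14, 3.14].

## Interface

Orientations are given as [roll, pitch, yaw] about the fixed x, y, z axes, in that order (R = Rz(yaw) Ry(pitch) Rx(roll)).
In Python, from workcell import ctrl, optics, order gives the robot as it stands.
- The arm moves only by the shell command python3 -m handwheel 'ROWS' [FORCE]. ROWS is a JSON object of lists of equal length, an entry for each row: "rot": the turn, a rotation vector about the tool's x, y, z in rad, a list of three; "delta_pos": the shift along the tool's x, y, z in cm, a list of three; "jaw": the finger opening in cm, from 0 to 8.81. A call has 1 to 5 rows; each row shifts and turns the pose as measured when the row begins, along the tool's axes as they then stand; what a row does not reach is not made up. A row lasts 1/12 s, in which the tool goes at most 41.7 mm and 7.16 degrees, less where a joint would pass 70% of its speed; a pose out of reach is approached as far as the arm can. A call with a gripper value outside its range is refused whole. The fingers move at their own pace and stop on an object; FORCE is the grip in N (left out, the last holds). Time passes only in rows, so rows that do not move let the fingers close. It gives the time, the measured TCP pose, the force and the opening at its end, in the units of the state.
- ctrl.get_obs(): the state, without advancing time (a new reading comes with each control period).
- optics.snapshot(name): name is "scene" or "side" or "wrist"; returns a dict with "color" (384x512x3 uint8, blue, green, red), "range_z" (384x512 float32, m along the optical axis (not along the pixel's ray), 0 where there is no reading), "intrinsics" (3x3 intrinsics, pixels), "k1" (the pictures are not rectified: a ray, as slopes to the right and down, at radius r is drawn at 1 + k1 r^2 times it, then the intrinsics apply), "R" (3x3) and "t" (3): a world point X has camera coordinates R X + t. Camera axes: x right, y down, z forward; pixel columns grow to the right and rows downward; lengths in m; the calibration is good to about 2 mm. A picture is of the moment at which its call begins.
- order.finish_job(): hands the job in, once; it reports no verdict.
The state is a dict: "time_s": time; "joint_positions": joint angles; "qvel": joint speeds; "effort": joint torques, N m; "ee_pos": TCP position; "orientation": TCP orientation; "contact_force": force on the tool from outside, world axes, zero at the start; "moment": the same for the moment, N m; "width": finger opening in m.
Only numpy, scipy, OpenCV 4.12 (cv2) and the standard library are available. Lean on these libraries where they do the work, as an engineer would, in place of code of your own. Each camera call takes 0.05 s, during which the arm holds its last target.

## Task

Get the screw gauge ready for sorting: with the fingertips, push the small round enamel tin along the bench into the open end of the gauge stand's bay until it is fully home against the end cheek, never lifting or tipping it. Then get a fingertip under the free edge of the metal gauge leaf and push it over its spine until it lies flat over the tin. Leave the other things on the bench where they are, and finish with the arm clear.

Things in the scene. Friction and masses are not known exactly. Their poses are not given: they have to be found in the camera images.
- gauge_stand: Dark hardwood stand of a screw gauge, fixed to the bench. Origin on the bench under the middle of its spine; y along the spine, x across it (roughly ahead and to the left, seen from the robot), z up. The spine beam spans x -10..10, y -65..65 mm, 52 mm high, with a lug 68 mm high at each end. On the -x side a rest (x -41..-27, y -40..40 mm, 57.5 mm high) carries the parked leaf; on the +x side is the tin's bay.
- spine (a point): Middle of the spine pin, the leaf's hinge axis: 60 mm above the stand's origin. The pin runs along y; axes as the stand's.
- bay (a point): Where the centre of the tin's underside belongs: on the bench, x 49 mm, y 0 in the stand's frame, same axes. The bay is 78 mm wide, from the beam (x 10) to a fence 12 mm high (inner face x 88 mm), open at its +y end, closed by the end cheek at -y. It has no floor: the tin slides on the bench. Pushed home, the tin is within about 7 mm of this point.
- cheek (a point): End cheek of the bay: middle of the foot of its inner face, at x 53, y -36 mm in the stand's frame, same axes. It spans x 8..98 mm, is 14 mm thick and 57.5 mm high; the flipped leaf lies on it.
- fence_end (a point): Foot of the fence's outer end, beside the open mouth of the bay, at x 112, y 80 mm in the stand's frame, same axes. The fence (10 mm thick, 12 mm high) is straight from y -42 to 48 mm and flares outwards from there to this end.
- leaf (a joint): Angle of the gauge leaf about the spine pin, rad: 0 parked level on the -x side, 1.57 upright, 3.14 level on the +x side over the bay (stops at 0 and 3.14). The hinge is stiff: the leaf stays where it is left at any angle and never falls by itself. Pushing it at the free edge takes under 4 N. It starts at 0 to 0.25.
- leaf_edge (a point): Middle of the leaf's free edge, 90 mm from the pin axis. The leaf is a 5 mm aluminium plate, 106 mm wide along y, mid-thickness on the pin axis, with graded screw holes and a rolled edge 8 mm thick. Parked, its outer 49 mm overhang the rest, free down to the bench, so a fingertip fits under. Axes turn with the leaf; at angle 0 they are the stand's.
- tin: Small round white enamel tin, empty and open at the top, 66 mm across, 40 mm tall, wall 2 mm, about 0.16 kg, loose on the bench 130 to 160 mm off the bay's middle, out of its open +y end of the bay. Origin: centre of its underside.
- mug: Bystander, to be left alone: ceramic mug of brass wood screws, 76 mm across, 85 mm tall, with a handle.
- socket: Bystander, to be left alone: spark plug socket, a chromed steel tube 24 mm across, standing 64 mm tall.
- hinge_pin: Bystander, to be left alone: steel hinge pin, 8 mm thick, 90 mm long, lying on the bench; origin under its middle, x along it.
- glue: Bystander, to be left alone: white plastic glue bottle, 52 mm across, 120 mm tall.
- jar: Bystander, to be left alone: amber glass jar with a steel lid, 60 mm across, 65 mm tall.
- offcut: Bystander, to be left alone: pine offcut 70 x 45 x 20 mm lying flat.
- driver: Bystander, to be left alone: screwdriver with a wooden handle, about 200 mm long, lying on the bench, x along it towards the tip.
Things that resemble listed ones, but are neither listed nor needed, are in the scene too. Of the things shaped like the tin, the white one is meant.

How it is judged:
On the way, in this order (a step that is already met when the one before it is completed fails the run):
1. the tin is home in the bay, on the bench (horizontal distance between tin and bay below 0.012 m and height (world z) of tin below 0.006 m), for 0.2 s.
2. the leaf is over and flat on the bay side (value of joint leaf above 3.08 rad), for 0.2 s.
At the end, for the whole second after the job is handed in: The tin stands upright at rest on the bench with its centre within 12 mm of the middle of the bay, and the leaf lies still on the bay side at more than 3.08 rad (flat within 3.5 degrees) (all of step 1 and angle between tin's own z axis and vertical below 0.1 rad and linear speed of tin below 0.02 m/s and value of joint leaf above 3.08 rad and velocity of joint leaf below 0.05 rad/s); the robot touches nothing.
It fails at once if the tin is lifted off the bench or tipped (height (world z) of tin above 0.012 m or angle between tin's own z axis and vertical above 0.3 rad).
It fails at once if a bystander is shifted or lifted by more than 20 mm, or tipped over (distance of any of mug, socket, hinge_pin, glue, jar, offcut, driver from where it was at the start of the episode above 0.02 m or angle between any of mug, socket, hinge_pin, glue, jar, offcut, driver's own z axis and vertical above 0.5 rad).
It also fails if it takes over 67 s, if anything falls off the work surface, if the arm or the gripper's body presses on something with over 40 N, if the wrist force passes 120 N, or if a joint passes its speed limit or range.

## Working session

There is one attempt and no reset: what is moved stays moved. The work goes in short steps, Python scripts to look and compute and a shell command to move; the robot and the scene stay as the last step left them, time stands still between calls to the robot, and variables do not carry over. Pictures are saved under pics/ and viewed, and the job is handed in when it is done.

```bash
ls; mkdir -p pics; python3 - <<'E'
from workcell import ctrl, optics, order
import cv2
print(ctrl.get_obs()); print(ctrl.tcp_to_tips)
for n in ["scene","side","wrist"]:
    s=optics.snapshot(n); cv2.imwrite(f"pics/{n}0.png",s["color"]); print(n,s["intrinsics"],s["k1"],s["R"],s["t"])
E
```

```text
pics
{'time_s': 0.0, 'joint_positions': array([ 9.30721203e-01,  3.81232373e-01,  1.29825886e+00, -1.62964915e-05,
        1.46358797e+00, -2.15294491e-01]), 'qvel': array([ 0.00150312,  0.0011262 , -0.00011425,  0.00121519,  0.0011804 ,
       -0.00015202]), 'effort': array([-7.74322125e-04, -4.37922478e+01, -2.24564177e+01,  7.12685636e-02,
        3.51566635e-02, -8.05730770e-05]), 'ee_pos': array([0.22651038, 0.50090603, 0.24911886]), 'orientation': array([-3.14013697e+00, -3.01751661e-04,  2.71681356e+00]), 'contact_force': array([ 0.68869727, -0.94365833, -0.14026813]), 'moment': array([0.01549443, 0.00651091, 0.05984541]), 'width': 0.08814313038183919}
0.011
scene [[458.9817882    0.         246.98857573]
 [  0.         458.9817882  199.29512416]
 [  0.           0.           1.        ]] -0.15126931314051112 [[-0.87878502  0.47714219  0.00849773]
 [ 0.34230861  0.64266015 -0.68542888]
 [-0.33250819 -0.59943579 -0.72808999]] [ 0.50208152 -0.15186655  1.26824271]
side [[415.10214433   0.         263.04163178]
 [  0.         415.10214433 189.34792502]
 [  0.           0.           1.        ]] 0.03341796096952147 [[-0.78574754 -0.61840685  0.01318195]
 [-0.48421802  0.6017073  -0.63520172]
 [ 0.38488142 -0.50549113 -0.77223378]] [0.4464805  0.3099268  0.67491368]
wrist [[303.11422254   0.         249.34761907]
 [  0.         303.11422254 190.79367847]
 [  0.           0.           1.        ]] -0.07232219565611712 [[ 0.41179865  0.91127333 -0.00167077]
 [ 0.86304688 -0.38941556  0.32172288]
 [ 0.29252685 -0.133927   -0.9468324 ]] [-0.54926955 -0.04386683  0.39276637]
```

View pics/scene0.png

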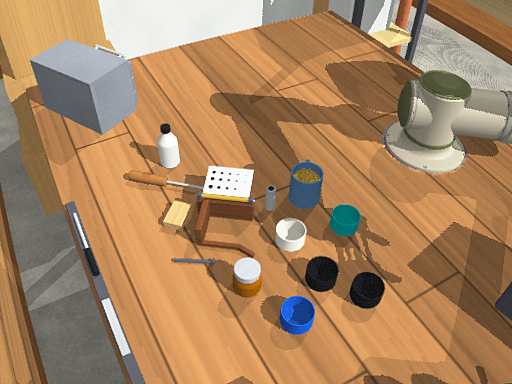

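View pics/side0.png

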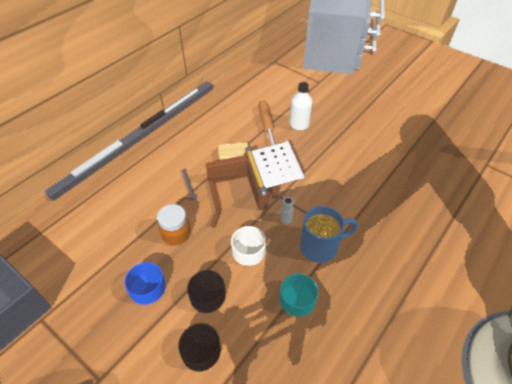

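View pics/wrist0.png

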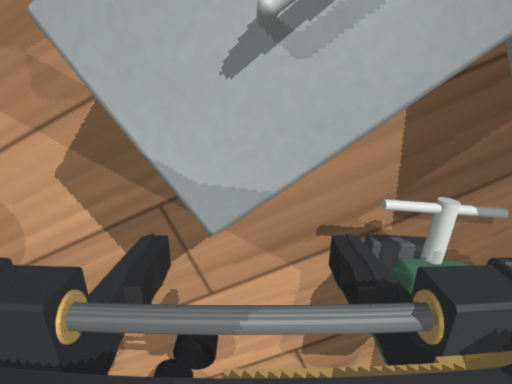

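```bash
cat > h.py <<'E'
from workcell import ctrl, optics, order
import cv2, numpy as np
def dist(s): return np.array([s["k1"],0,0,0,0],float)
def proj(s,X):
    X=np.atleast_2d(np.array(X,float)); p,_=cv2.projectPoints(X,cv2.Rodrigues(s["R"])[0],np.array(s["t"],float),s["intrinsics"],dist(s)); return p[:,0]
def rays(s,uv):
    uv=np.atleast_2d(np.array(uv,float)); n=cv2.undistortPoints(uv[:,None],s["intrinsics"],dist(s))[:,0]
    d=np.c_[n,np.ones(len(n))]; return -s["R"].T@s["t"], d@s["R"]
def onplane(s,uv,z):
    c,d=rays(s,uv); return c+d*((z-c[2])/d[:,2])[:,None]
def cloud(s):
    h,w=s["range_z"].shape; u,v=np.meshgrid(np.arange(w),np.arange(h))
    c,d=rays(s,np.c_[u.ravel(),v.ravel()]); return (c+d*s["range_z"].ravel()[:,None]).reshape(h,w,3)
def depthpt(s,uv):
    P=cloud(s); return np.array([P[int(v),int(u)] for u,v in np.atleast_2d(uv)])
E
python3 - <<'E'
from h import *
for n in ["scene","side"]:
    s=optics.snapshot(n)
    print(n,-s["R"].T@s["t"], proj(s,[[0,0,0],[.227,.501,.25]]))
    x0,y0,x1,y1=(110,140,390,340) if n=="scene" else (130,70,370,330)
    f=min(800/(x1-x0),600/(y1-y0))
    cv2.imwrite(f"pics/{n}1.png",cv2.resize(s["color"][y0:y1,x0:x1],None,fx=f,fy=f,interpolation=cv2.INTER_CUBIC)); print(f)
    np.savez(f"{n}0.npz",**s)
    P=cloud(s)
    hsv=cv2.cvtColor(s["color"],cv2.COLOR_BGR2HSV)
    m=(hsv[...,1]<50)&(hsv[...,2]>170)
    k,l,st,ce=cv2.connectedComponentsWithStats(m.astype(np.uint8))
    for i in range(1,k):
        if st[i,4]>60: print(st[i],ce[i],np.median(P[l==i],0),np.percentile(P[l==i][:,2],95))
E
```

```text
scene [0.91490804 0.61826437 0.81503456] [[423.99176923 145.75628037]
 [566.55105694 244.22499648]]
2.857142857142857
[  30    0  233  106 9587] [148.786586    33.51528111] [ 0.42583002 -1.19807616 -0.03583827] 0.17369635681476558
[367   0  25  34 353] [381.16430595  17.90651558] [-0.67476032 -0.92068704 -0.14066973] -0.05736481952117092
[391   0   8  21  89] [394.84269663   9.7752809 ] [-1.92627439 -1.99316005 -0.74688385] -0.7338664281331418
[407   6   9  19  89] [411.53932584  14.60674157] [-1.97497208 -1.86486243 -0.7445874 ] -0.7328495189326705
[ 412   14  100   78 3149] [462.59352175  58.96538584] [-1.83480199 -1.15253608 -0.7462525 ] -0.7354787834185225
[400  43   8  15  68] [403.41176471  49.44117647] [-1.48631035 -1.43568463 -0.74723161] -0.7366140817467418
[411  97  21  24 292] [420.6369863  109.92465753] [0.08194562 0.01035907 0.15691994] 0.17905140327896465
[ 434   97   72   49 1293] [465.94276875 119.65197216] [-0.00514237  0.07422706  0.15237741] 0.19677766922036752
[158 132  22  36 533] [169.59099437 149.90243902] [ 0.66134937 -0.24582527  0.0620569 ] 0.097990356002451
[... 1272 characters left out ...]
3 -0.12200369  0.02614876] 0.028949032506730997
[290  92  22  38 697] [300.4748924  110.77905308] [ 0.64754155 -0.24648795  0.059728  ] 0.09566749888570913
[ 252  129   52   59 1595] [277.05830721 163.69278997] [ 0.58186032 -0.06480984  0.06705211] 0.07213941193315507
[ 71 140  51  36 365] [ 96.10136986 157.99452055] [0.93479625 0.14206257 0.02371482] 0.026274995943915358
[157 204  28  27 581] [170.95180723 217.01893287] [0.65830973 0.17086765 0.06485395] 0.06691623044799022
[ 231  226   35   39 1056] [247.74147727 245.03409091] [0.52592685 0.10361169 0.01527464] 0.03973203697834757
[ 471  324   36   60 1291] [484.53059644 358.98373354] [0.08959756 0.03122367 0.01223579] 0.017713551570297748
```

View pics/scene1.png

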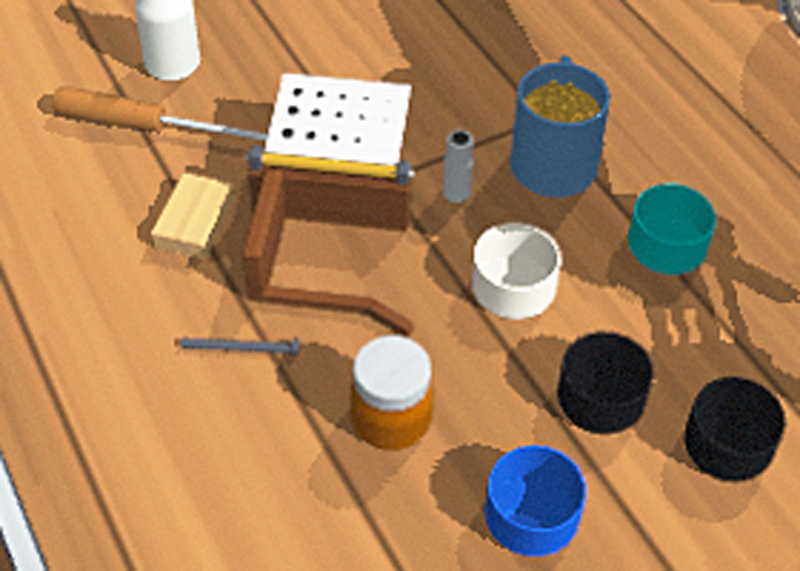

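View pics/side1.png

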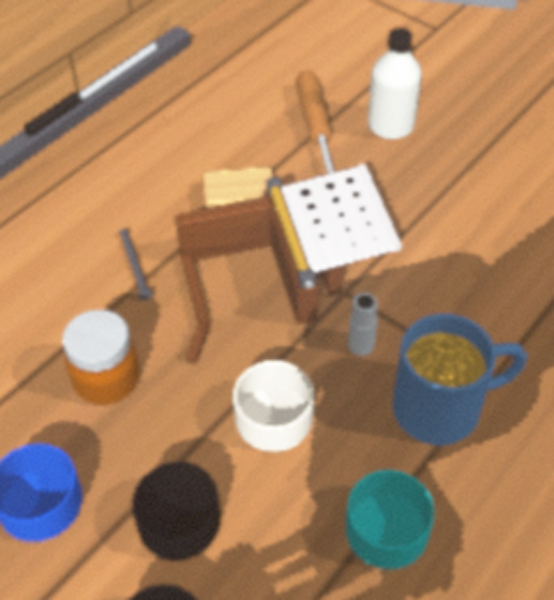

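```bash
python3 - <<'E'
from h import *
img=np.zeros((600,800,3),np.uint8)
# world x .38..0.78 vertical? map: col = (0.30 - y)*1600 ; row=(0.80-x)*1600
for n in ["scene","side"]:
    s=dict(np.load(n+"0.npz")); s["k1"]=float(s["k1"]); P=cloud(s).reshape(-1,3); c=s["color"].reshape(-1,3)
    z=P[:,2]; hsvimg=np.zeros((len(z),3),np.uint8); hsvimg[:,0]=np.clip(z/0.12*150,0,179); hsvimg[:,1]=255; hsvimg[:,2]=np.where(z<0.006,70,255)
    col=cv2.cvtColor(hsvimg[None],cv2.COLOR_HSV2BGR)[0]
    o=np.argsort(z)
    im=np.zeros((300,400,3),np.uint8)
    for i in o:
        a=int((.22-P[i,1])*1000); b=int((.74-P[i,0])*1000)
        if 0<=a<400 and 0<=b<300: im[b,a]=col[i]
    cv2.imwrite(f"pics/top_{n}.png",cv2.resize(im,None,fx=2,fy=2,interpolation=cv2.INTER_NEAREST))
E
```

```text
(no output)
```

View pics/top_scene.png

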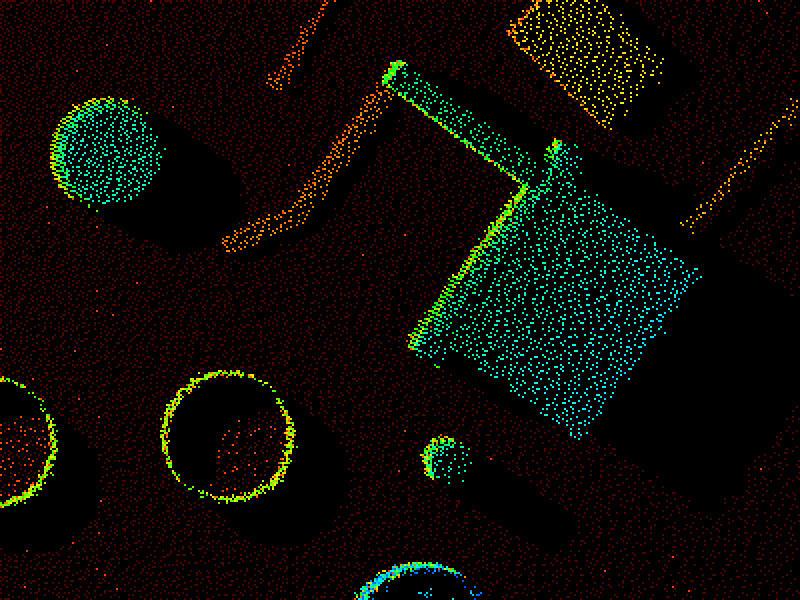

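View pics/top_side.png

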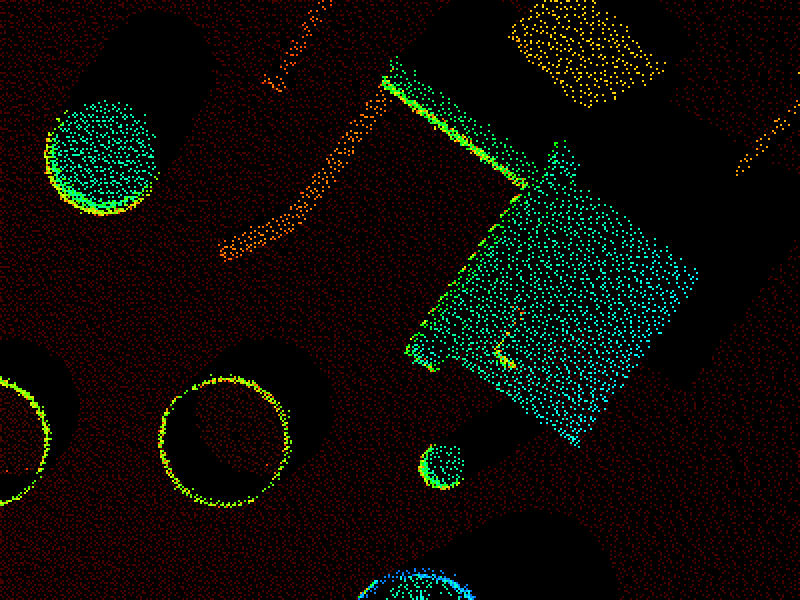

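```bash
python3 - <<'E'
from h import *
from scipy.optimize import least_squares
C=[]
for n in ["scene","side"]:
    s=dict(np.load(n+"0.npz")); s["k1"]=float(s["k1"]); P=cloud(s).reshape(-1,3); C.append(P[np.isfinite(P).all(1)])
for tag,P in [("scene",C[0]),("side",C[1]),("both",np.vstack(C))]:
    th=np.radians(53.3); 
    corner=np.array([.74-187/2000,.22-525/2000])
    def fr(th,o,P):
        ex=np.array([np.cos(th),np.sin(th)]); ey=np.array([-ex[1],ex[0]]); d=P[:,:2]-o; return d@ex,d@ey
    ex=np.array([np.cos(th),np.sin(th)]); ey=np.array([-ex[1],ex[0]]); o=corner-10*.001*ex+.036*ey
    for it in range(8):
        x,y=fr(th,o,P); z=P[:,2]
        a=(abs(x-.010)<.006)&(y>-.03)&(y<.06)&(z>.010)&(z<.047)
        b=(abs(y+.036)<.006)&(x>.018)&(x<.09)&(z>.010)&(z<.052)
        f=lambda p: np.r_[fr(p[0],p[1:],P[a])[0]-.010, fr(p[0],p[1:],P[b])[1]+.036]
        r=least_squares(f,np.r_[th,o],loss="soft_l1",f_scale=.001); th,o=r.x[0],r.x[1:]
    x,y=fr(th,o,P)
    print(tag,np.degrees(th),o,a.sum(),b.sum(),"rms",np.sqrt(np.mean(r.fun**2)))
    # leaf plane
    m=(x<-.015)&(x>-.1)&(abs(y)<.05)&(z>.05)&(z<.1)
    A=np.c_[x[m],np.ones(m.sum())]; k=np.linalg.lstsq(A,z[m],rcond=None)[0]; print(" leaf slope",k, "xmin",np.percentile(x[m],1), "yrange",np.percentile(y[m],[1,99]))
    # tin rim
    t=np.array([.522,.105]); q=(np.hypot(*(P[:,:2]-t).T)<.045)&(z>.032)&(z<.046)
    Q=P[q,:2]; g=least_squares(lambda p:np.hypot(Q[:,0]-p[0],Q[:,1]-p[1])-.0325,t,loss="soft_l1",f_scale=.001).x
    print(" tin",g,fr(th,o,g[None]),np.median(z[q]),"bay",o+.049*np.array([np.cos(th),np.sin(th)]))
E
```

```text
scene 53.765702666338115 [ 0.61186629 -0.02958019] 417 100 rms 0.0011506158858332382
 leaf slope [-0.10584709  0.06426505] xmin -0.08638806924131669 yrange [-0.04908912  0.04924136]
 tin [0.52158042 0.10606949] (array([0.05604899]), array([0.15300615])) 0.0383377460709175 bay [0.64082963 0.00994353]
side 53.85610360221724 [ 0.61220355 -0.02890103] 113 416 rms 0.0009511043390422599
 leaf slope [-0.10449113  0.06256492] xmin -0.08776997727166763 yrange [-0.04846802  0.04899298]
 tin [0.51922004 0.10761398] (array([0.055398]), array([0.15560638])) 0.037829919941199164 bay [0.6411045  0.01066834]
both 53.77805874039071 [ 0.61188358 -0.02930655] 529 513 rms 0.001079062265568471
 leaf slope [-0.10482633  0.06338298] xmin -0.08694148408652089 yrange [-0.04883172  0.04912117]
 tin [0.5201932  0.10710956] (array([0.05587034]), array([0.15458003])) 0.037959361290000326 bay [0.6408384  0.01022342]
```

```bash
cat >> h.py <<'E'
TH=np.radians(53.8); O=np.array([.612,-.0292])
EX=np.array([np.cos(TH),np.sin(TH)]); EY=np.array([-EX[1],EX[0]])
def toS(p): d=np.atleast_2d(p)[:,:2]-O; return np.c_[d@EX,d@EY]
def toW(q): q=np.atleast_2d(q); return O+q[:,:1]*EX+q[:,1:2]*EY
E
python3 - <<'E'
from h import *
from scipy.ndimage import label
C=[]
for n in ["scene","side"]:
    s=dict(np.load(n+"0.npz")); s["k1"]=float(s["k1"]); C.append(cloud(s).reshape(-1,3))
P=np.vstack(C); P=P[(P[:,2]>.008)&(P[:,2]<.2)]
q=toS(P)*1000; m=(abs(q[:,0])<300)&(q[:,1]>-250)&(q[:,1]<350); q=q[m]; z=P[m,2]
g=np.zeros((300,300),np.uint8); ij=((q+[300,250])/2).astype(int).clip(0,299); g[ij[:,0],ij[:,1]]=1
l,k=label(cv2.dilate(g,np.ones((3,3))))
L=l[ij[:,0],ij[:,1]]
for i in range(1,k+1):
    w=L==i
    if w.sum()>80: print(w.sum(), "x",np.percentile(q[w,0],[.5,99.5]).round(),"y",np.percentile(q[w,1],[.5,99.5]).round(),"z",np.percentile(z[w],99).round(3), "ctr world",toW((np.percentile(q[w],[.5],axis=0)+np.percentile(q[w],[99.5],axis=0))/2000).round(3))
ob=ctrl.get_obs(); print(toS(ob["ee_pos"]))
E
```

```text
1507 x [-184. -136.] y [-199. -149.] z 0.124 ctr world [[ 0.658 -0.261]]
3405 x [-150.  -44.] y [141. 218.] z 0.088 ctr world [[ 0.41  -0.002]]
743 x [-95. -66.] y [-249.  -69.] z 0.029 ctr world [[ 0.693 -0.188]]
6309 x [-87. 110.] y [-62.  74.] z 0.074 ctr world [[ 0.614 -0.016]]
475 x [-51. -28.] y [ 87. 113.] z 0.068 ctr world [[ 0.508 -0.002]]
1279 x [-38.  28.] y [243. 309.] z 0.043 ctr world [[0.386 0.13 ]]
929 x [-10.  62.] y [-136.  -84.] z 0.024 ctr world [[ 0.716 -0.073]]
1264 x [22. 89.] y [121. 188.] z 0.043 ctr world [[0.52  0.107]]
1385 x [117. 184.] y [193. 259.] z 0.043 ctr world [[0.518 0.226]]
148 x [137. 151.] y [-91.  -1.] z 0.014 ctr world [[0.734 0.06 ]]
1317 x [147. 212.] y [287. 350.] z 0.043 ctr world [[0.461 0.303]]
1937 x [161. 217.] y [ 48. 105.] z 0.069 ctr world [[0.662 0.168]]
1087 x [190. 300.] y [-249. -169.] z 0.037 ctr world [[0.925 0.045]]
1453 x [221. 286.] y [149. 215.] z 0.043 ctr world [[0.615 0.283]]
[[0.20024754 0.62412665]]
```

```bash
python3 -m handwheel '{"rot":[[0,0,0.1],[0,0,0.1],[0,0,0.007],[0,0,0]],"delta_pos":[[0,0,0],[0,0,0],[0,0,0],[0,0,0]],"jaw":[3,3,3,3]}' 20; cat >> h.py <<'E'
def st():
    o=ctrl.get_obs(); r=o["orientation"]; from scipy.spatial.transform import Rotation as R
    M=R.from_euler("xyz",r).as_matrix()
    S=np.array([[EX[0],EY[0],0],[EX[1],EY[1],0],[0,0,1]])
    print("t",round(o["time_s"],2),"S mm",(toS(o["ee_pos"])[0]*1000).round(1),"z",round(o["ee_pos"][2]*1000,1),"F(stand)",(S.T@o["contact_force"]).round(1),"w",round(o["width"],4),"q",o["joint_positions"].round(2)); print("tool axes in stand (cols)\n",(S.T@M).round(3)); return o,S.T@M
E
python3 -c "
from h import *; st()"
```

```text
time_s: 0.58
ee_pos: [0.2264, 0.5009, 0.249]
orientation: [-3.14, -0.0, 2.504]
contact_force: [-0.8, 0.2, 0.2]
width: 0.0635
t 0.58 S mm [200.  624.2] z 249.0 F(stand) [-0.3  0.8  0.2] w 0.0635 q [ 0.93  0.38  1.3  -0.    1.46 -0.  ]
tool axes in stand (cols)
 [[ 0.006  1.    -0.002]
 [ 1.    -0.006  0.   ]
 [ 0.    -0.002 -1.   ]]
```

```bash
R='' ; python3 -m handwheel '{"rot":[[0,0,0],[0,0,0],[0,0,0],[0,0,0],[0,0,0]],"delta_pos":[[-3.8,-1.4,0],[-3.8,-1.4,0],[-3.8,-1.4,0],[-3.8,-1.4,0],[-3.8,-1.4,0]],"jaw":[3,3,3,3,3]}'; python3 -m handwheel '{"rot":[[0,0,0],[0,0,0],[0,0,0],[0,0,0],[0,0,0]],"delta_pos":[[-3.8,-1.4,0],[-3.8,-1.4,0],[-3.8,-1.4,0],[-3.8,-1.4,0],[-3.8,-1.4,0]],"jaw":[3,3,3,3,3]}'; python3 -c "
from h import *; st()"
```

```text
time_s: 1.0
ee_pos: [0.3382, 0.3316, 0.248]
orientation: [-3.141, -0.001, 2.532]
contact_force: [-0.0, 1.0, -0.3]
width: 0.0311
time_s: 1.42
ee_pos: [0.4565, 0.1595, 0.2488]
orientation: [3.141, -0.0, 2.548]
contact_force: [0.7, -0.1, 0.9]
width: 0.0296
t 1.42 S mm [ 60.5 236.9] z 248.8 F(stand) [ 0.3 -0.6  0.9] w 0.0296 q [ 0.09  0.26  1.48  0.    1.4  -0.89]
tool axes in stand (cols)
 [[-0.039  0.999  0.001]
 [ 0.999  0.039  0.   ]
 [ 0.     0.001 -1.   ]]
```

```bash
python3 -m handwheel '{"rot":[[0,0,0.04],[0,0,0],[0,0,0],[0,0,0],[0,0,0]],"delta_pos":[[-2,-0.5,0],[0,0,3.5],[0,0,3.5],[0,0,3.5],[0,0,3.5]],"jaw":[3,3,3,3,3]}'; python3 -m handwheel '{"rot":[[0,0,0],[0,0,0]],"delta_pos":[[0,0,1],[0,0,0]],"jaw":[3,3]}';python3 - <<'E'
from h import *; st()
for n in ["scene","side"]:
    s=optics.snapshot(n);cv2.imwrite(f"pics/{n}2.png",s["color"])
E
```

```text
time_s: 1.83
ee_pos: [0.481, 0.1352, 0.1111]
orientation: [3.129, 0.017, 2.51]
contact_force: [1.3, 1.1, -0.8]
width: 0.0296
time_s: 2.0
ee_pos: [0.4784, 0.1346, 0.0947]
orientation: [3.136, 0.008, 2.515]
contact_force: [0.5, -0.9, -0.1]
width: 0.0299
t 2.0 S mm [ 53.3 204.5] z 94.7 F(stand) [-0.4 -0.9 -0.1] w 0.0299 q [ 0.04  0.47  1.68 -0.    0.99 -0.91]
tool axes in stand (cols)
 [[-0.006  1.     0.005]
 [ 1.     0.006 -0.008]
 [-0.008  0.005 -1.   ]]
```

View pics/side2.png

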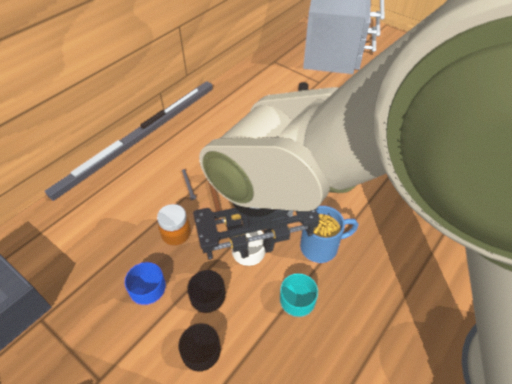

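View pics/scene2.png

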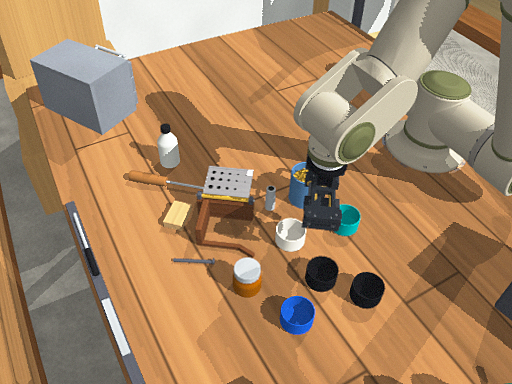

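```bash
python3 -m handwheel '{"rot":[[0.005,0.008,-0.005],[0,0,0],[0,0,0],[0,0,0]],"delta_pos":[[1,0.5,0],[0.1,0,2],[0,0,2],[0,0,1]],"jaw":[3,3,3,3]}';python3 - <<'E'
from h import *; st()
E
```

```text
time_s: 2.43
ee_pos: [0.4769, 0.1482, 0.0527]
orientation: [3.13, 0.014, 2.524]
contact_force: [0.7, 0.4, -0.4]
width: 0.03
t 2.43 S mm [ 63.4 213.8] z 52.7 F(stand) [ 0.7 -0.4 -0.4] w 0.03 q [ 0.06  0.53  1.72  0.    0.87 -0.89]
tool axes in stand (cols)
 [[-0.015  1.     0.012]
 [ 1.     0.015 -0.014]
 [-0.014  0.012 -1.   ]]
```

```bash
python3 -m handwheel '{"rot":[[-0.012,0.014,0.015],[0,0,0],[0,0,0],[0,0,0]],"delta_pos":[[0,-0.4,0.6],[0,0,1],[0,0,0.4],[0,0,0]],"jaw":[3,3,3,3]}';python3 - <<'E'
from h import *; st()
E
```

```text
time_s: 2.77
ee_pos: [0.4754, 0.1472, 0.0347]
orientation: [3.112, 0.0, 2.512]
contact_force: [0.6, 0.2, 0.9]
width: 0.0299
t 2.77 S mm [ 61.7 214.4] z 34.7 F(stand) [ 0.5 -0.4  0.9] w 0.0299 q [ 0.05  0.56  1.74  0.03  0.82 -0.91]
tool axes in stand (cols)
 [[-0.002  1.     0.03 ]
 [ 1.     0.002 -0.   ]
 [-0.     0.03  -1.   ]]
```

```bash
python3 -m handwheel '{"rot":[[0.03,0,0],[0,0,0],[0,0,0]],"delta_pos":[[0,-0.5,0.3],[0,0,0],[-0.5,0,0]],"jaw":[3,3,3]}';python3 - <<'E'
from h import *; st()
E
```

```text
time_s: 3.02
ee_pos: [0.477, 0.1409, 0.0341]
orientation: [3.139, 0.002, 2.512]
contact_force: [0.1, 0.2, -0.7]
width: 0.0297
t 3.02 S mm [ 57.6 209.4] z 34.1 F(stand) [ 0.2  0.  -0.7] w 0.0297 q [ 0.05  0.57  1.73  0.    0.84 -0.89]
tool axes in stand (cols)
 [[-0.003  1.     0.002]
 [ 1.     0.003 -0.002]
 [-0.002  0.002 -1.   ]]
```

```bash
python3 -m handwheel '{"rot":[[0,0,0],[0,0,0],[0,0,0],[0,0,0],[0,0,0]],"delta_pos":[[-0.7,0,0.3],[-0.9,-0.1,0],[-0.9,-0.1,0],[-0.9,-0.1,0],[-0.9,-0.1,0]],"jaw":[3,3,3,3,3]}';python3 - <<'E'
from h import *; st()
for n in ["scene","side"]:
    s=optics.snapshot(n);cv2.imwrite(f"pics/{n}3.png",s["color"][140:300,150:390].repeat(3,0).repeat(3,1))
E
```

```text
time_s: 3.43
ee_pos: [0.5135, 0.1102, 0.0328]
orientation: [3.135, 0.004, 2.513]
contact_force: [-0.1, 0.5, -0.2]
width: 0.0299
t 3.43 S mm [ 54.3 161.8] z 32.8 F(stand) [ 0.4  0.4 -0.2] w 0.0299 q [-0.02  0.6   1.65  0.    0.88 -0.96]
tool axes in stand (cols)
 [[-0.003  1.     0.006]
 [ 1.     0.003 -0.004]
 [-0.004  0.006 -1.   ]]
```

View pics/side3.png

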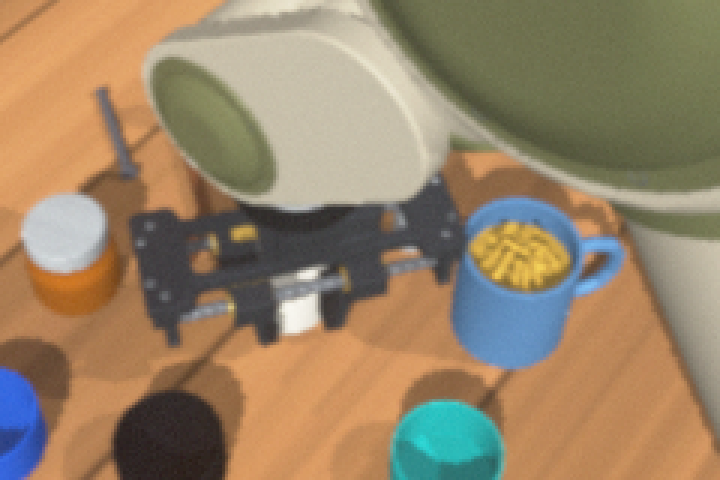

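View pics/scene3.png

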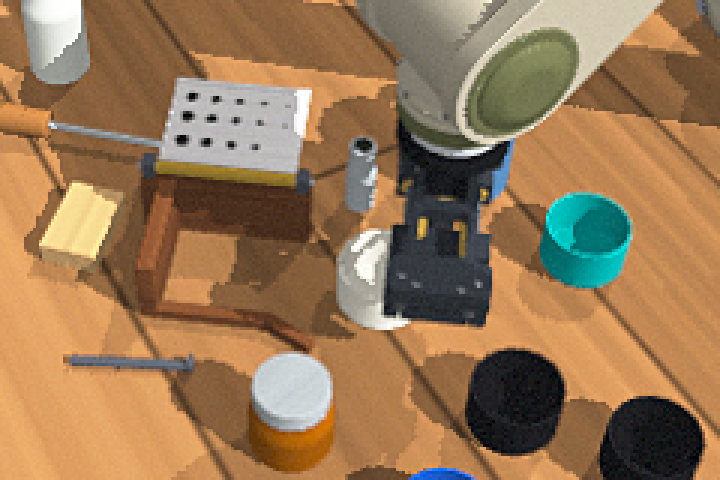

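```bash
python3 -m handwheel '{"rot":[[0,0,0],[0,0,0],[0,0,0],[0,0,0],[0,0,0]],"delta_pos":[[-0.9,-0.1,0],[-0.9,-0.1,0],[-0.9,-0.1,0],[-0.9,-0.1,0],[-0.9,-0.1,0]],"jaw":[3,3,3,3,3]}';python3 - <<'E'
from h import *; st()
E
```

```text
time_s: 3.95
ee_pos: [0.549, 0.0772, 0.0327]
orientation: [3.136, 0.002, 2.513]
contact_force: [-0.9, 0.4, -0.5]
width: 0.0302
t 3.95 S mm [ 48.7 113.7] z 32.7 F(stand) [-0.2  0.9 -0.5] w 0.0302 q [-0.08  0.64  1.57  0.    0.93 -1.02]
tool axes in stand (cols)
 [[-0.003  1.     0.006]
 [ 1.     0.003 -0.002]
 [-0.002  0.006 -1.   ]]
```

```bash
python3 -m handwheel '{"rot":[[0,0,0],[0,0,0],[0,0,0],[0,0,0],[0,0,0]],"delta_pos":[[-0.9,0,0],[-0.9,0,0],[-0.9,0,0],[-0.9,0,0],[-0.9,0,0]],"jaw":[3,3,3,3,3]}';python3 - <<'E'
from h import *; st()
s=optics.snapshot("scene");cv2.imwrite(f"pics/scene4.png",s["color"][140:300,150:390].repeat(3,0).repeat(3,1))
E
```

```text
time_s: 4.37
ee_pos: [0.5894, 0.0473, 0.0327]
orientation: [3.136, 0.002, 2.512]
contact_force: [-0.2, 0.7, -0.3]
width: 0.03
t 4.37 S mm [48.4 63.4] z 32.7 F(stand) [ 0.4  0.6 -0.3] w 0.03 q [-0.12  0.68  1.46  0.    1.   -1.07]
tool axes in stand (cols)
 [[-0.003  1.     0.006]
 [ 1.     0.003 -0.002]
 [-0.002  0.005 -1.   ]]
```

View pics/scene4.png

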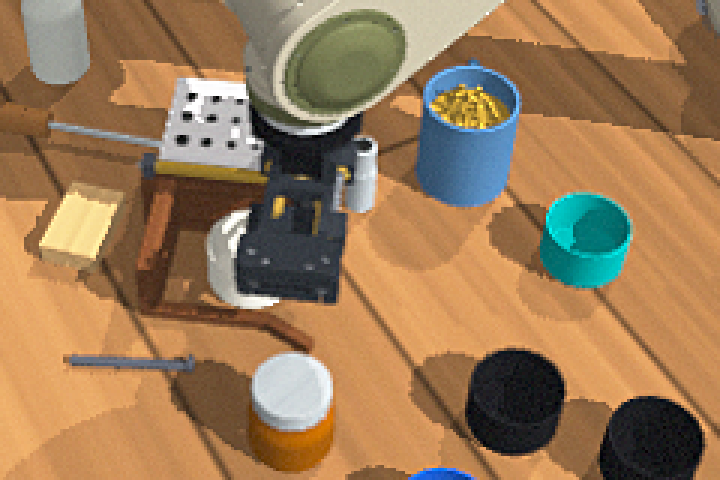

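```bash
python3 -m handwheel '{"rot":[[0,0,0],[0,0,0],[0,0,0],[0,0,0],[0,0,0]],"delta_pos":[[-0.8,0,0],[-0.6,0,0],[-0.4,0,0],[-0.3,0,0],[-0.2,0,0]],"jaw":[3,3,3,3,3]}';python3 - <<'E'
from h import *; st()
E
```

```text
time_s: 4.83
ee_pos: [0.6113, 0.0313, 0.0327]
orientation: [3.136, 0.003, 2.512]
contact_force: [-0.3, 0.2, 0.4]
width: 0.0301
t 4.83 S mm [48.5 36.3] z 32.7 F(stand) [-0.1  0.4  0.4] w 0.0301 q [-0.14  0.71  1.39  0.    1.03 -1.09]
tool axes in stand (cols)
 [[-0.002  1.     0.006]
 [ 1.     0.002 -0.003]
 [-0.003  0.006 -1.   ]]
```

```bash
python3 -m handwheel '{"rot":[[0,0,0],[0,0,0],[0,0,0]],"delta_pos":[[-0.2,0,0],[-0.2,0,0],[-0.2,0,0]],"jaw":[3,3,3]}';python3 - <<'E'
from h import *; st()
E
```

```text
time_s: 5.08
ee_pos: [0.6143, 0.0291, 0.0325]
orientation: [3.137, -0.003, 2.512]
contact_force: [-9.8, 8.1, 7.6]
width: 0.0299
t 5.08 S mm [48.4 32.6] z 32.5 F(stand) [ 0.8 12.7  7.6] w 0.0299 q [-0.15  0.71  1.38  0.01  1.05 -1.09]
tool axes in stand (cols)
 [[-0.002  1.     0.005]
 [ 1.     0.002  0.003]
 [ 0.003  0.005 -1.   ]]
```

```bash
python3 -m handwheel '{"rot":[[0,0,0],[0,0,0],[0,0,0],[0,0,0],[0,0,0]],"delta_pos":[[0.3,0,0],[0.6,0,0],[2,0,0],[2,0,0],[2,0,0]],"jaw":[3,3,3,3,3]}';python3 -m handwheel '{"rot":[[0,0,0],[0,0,0],[0,0,0],[0,0,0]],"delta_pos":[[0,0,-3.5],[0,0,-3.8],[0,0,-3.8],[0,0,-3.8]],"jaw":[2,2,2,2]}';python3 - <<'E'
from h import *; st()
for n in ["scene","side"]:
    s=optics.snapshot(n);cv2.imwrite(f"pics/{n}5.png",s["color"][100:300,150:390].repeat(3,0).repeat(3,1))
E
```

```text
time_s: 5.5
ee_pos: [0.5587, 0.0695, 0.0326]
orientation: [3.135, 0.001, 2.51]
contact_force: [-0.4, 0.6, -0.7]
width: 0.0301
time_s: 5.83
ee_pos: [0.5504, 0.0723, 0.179]
orientation: [-3.137, -0.015, 2.513]
contact_force: [0.0, 0.0, -0.6]
width: 0.0199
t 5.83 S mm [ 45.5 109.7] z 179.0 F(stand) [ 0.  -0.  -0.6] w 0.0199 q [-0.08  0.46  1.39  0.    1.31 -1.03]
tool axes in stand (cols)
 [[-0.004  1.    -0.004]
 [ 1.     0.004  0.015]
 [ 0.015 -0.004 -1.   ]]
```

View pics/scene5.png

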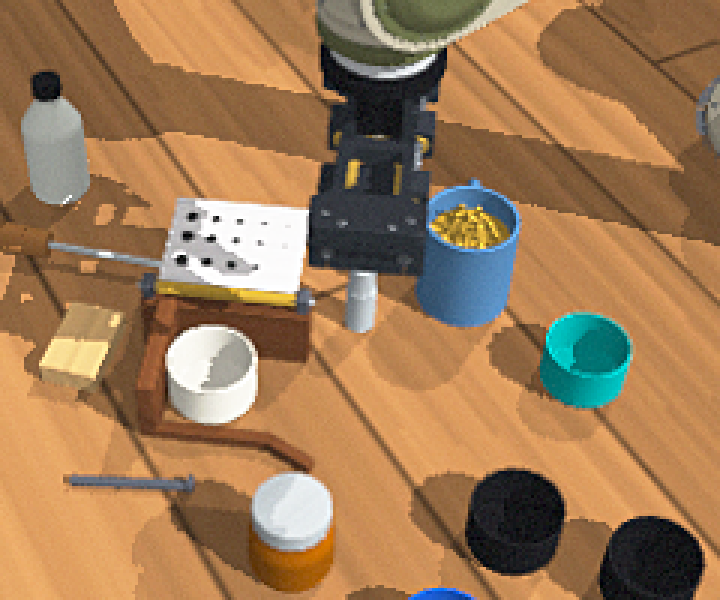

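View pics/side5.png

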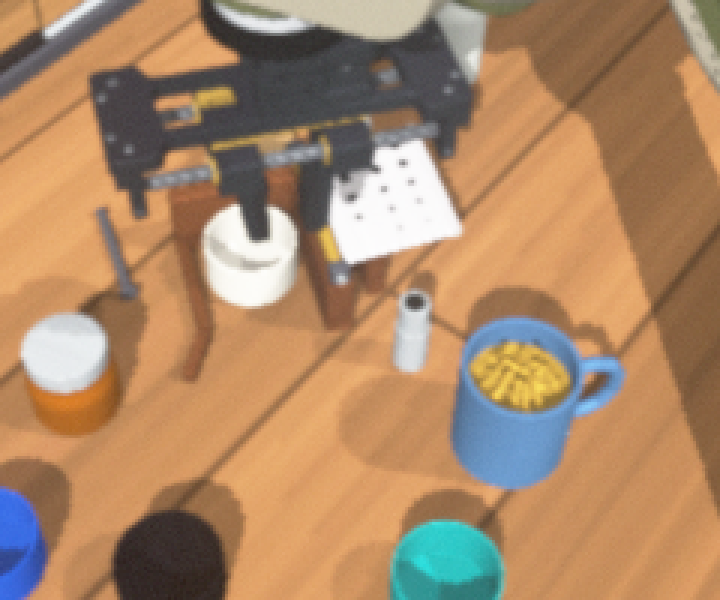

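Tin is in the bay by the cheek (scene5 about (212,372)). Measure it, and recheck the leaf.

```bash
cat > tin.py <<'E'
from h import *
from scipy.optimize import least_squares
for n in ["scene","side"]:
    s=optics.snapshot(n); P=cloud(s).reshape(-1,3); q=toS(P)*1000; z=P[:,2]*1000
    m=(q[:,0]>12)&(q[:,0]<88)&(q[:,1]>-34)&(q[:,1]<50)&(z>33)&(z<46)
    g=least_squares(lambda p:np.hypot(*(q[m]-p).T)-32.5,[49,-3],loss="soft_l1").x
    print(n,"tin",g.round(1),m.sum(),"rimz",np.percentile(z[m],[5,50,95]).round(1))
    m=(q[:,0]<-15)&(q[:,0]>-100)&(abs(q[:,1])<50)&(z>50)&(z<100)
    if m.sum()>50: print(" leaf",np.polyfit(q[m,0],z[m],1),np.percentile(q[m],[1,99],axis=0).round())
E
python3 tin.py
```

```text
scene tin [48.8 -4.1] 198 rimz [33.7 39.  43.1]
 leaf [-0.10185739 64.4805921 ] [[-87. -49.]
 [-16.  49.]]
side tin [48.7 -2.4] 154 rimz [33.9 38.2 41.1]
 leaf [-0.10517642 62.52584697] [[-88. -48.]
 [-16.  49.]]
```

```bash
python3 -m handwheel '{"rot":[[0,0,0.12],[0,0,0.12],[0,0,0.12],[0,0,0.12],[0,0,0.12]],"delta_pos":[[0,0,-2],[0,0,-2],[0,0,-2],[0,0,0],[0,0,0]],"jaw":[2,2,2,2,2]}';python3 -m handwheel '{"rot":[[0,0,0.12],[0,0,0.12],[0,0,0.12],[0,0,0.12],[0,0,0.12]],"delta_pos":[[0,0,0],[0,0,0],[0,0,0],[0,0,0],[0,0,0]],"jaw":[2,2,2,2,2]}';python3 -m handwheel '{"rot":[[0,0,0.12],[0,0,0.12],[0,0,0.12],[0,0,0],[0,0,0]],"delta_pos":[[0,0,0],[0,0,0],[0,0,0],[0,0,0],[0,0,0]],"jaw":[2,2,2,2,2]}';python3 - <<'E'
from h import *; st()
E
```

```text
time_s: 6.45
ee_pos: [0.5491, 0.072, 0.2316]
orientation: [-3.117, -0.014, 1.893]
contact_force: [-0.4, -0.0, 0.3]
width: 0.0201
time_s: 6.87
ee_pos: [0.5468, 0.0722, 0.2224]
orientation: [-3.1, 0.006, 1.268]
contact_force: [1.1, 0.3, -0.4]
width: 0.02
time_s: 7.28
ee_pos: [0.5442, 0.0723, 0.2128]
orientation: [-3.092, 0.031, 0.892]
contact_force: [0.1, -1.2, -0.2]
width: 0.0198
t 7.28 S mm [ 41.8 114.7] z 212.8 F(stand) [-0.9 -0.8 -0.2] w 0.0198 q [-0.08  0.43  1.33  0.    1.44  0.59]
tool axes in stand (cols)
 [[ 0.998 -0.048 -0.028]
 [-0.047 -0.998  0.051]
 [-0.031 -0.049 -0.998]]
```

```bash
python3 -m handwheel '{"rot":[[0,0,-0.047],[0,0,0],[0,0,0],[0,0,0],[0,0,0]],"delta_pos":[[-3.3,1.8,-2],[-3.3,1.8,-1],[-3.3,1.8,-1],[-3.3,1.8,-0.5],[-3.3,1.8,-0.5]],"jaw":[2,2,2,2,2]}';python3 -m handwheel '{"rot":[[0.05,0,0],[0,0.03,0],[0,0,0]],"delta_pos":[[-3.3,1.8,-0.5],[-3.3,1.8,-0.5],[0,0,0]],"jaw":[2,2,2]}';python3 - <<'E'
from h import *; st()
E
```

```text
time_s: 7.7
ee_pos: [0.5206, -0.1139, 0.2582]
orientation: [-3.079, 0.03, 0.974]
contact_force: [0.6, -0.1, -0.5]
width: 0.0202
time_s: 7.95
ee_pos: [0.5122, -0.1978, 0.266]
orientation: [-3.026, -0.001, 0.978]
contact_force: [-0.2, 0.2, -0.3]
width: 0.0198
t 7.95 S mm [-195.  -19.] z 266.0 F(stand) [ 0.1  0.3 -0.3] w 0.0198 q [-0.59  0.42  1.2   0.    1.64  0.01]
tool axes in stand (cols)
 [[ 0.999  0.039 -0.003]
 [ 0.039 -0.993  0.115]
 [ 0.001 -0.115 -0.993]]
```

```bash
python3 -m handwheel '{"rot":[[-0.115,0,0],[0,0.12,0],[0,0.12,0],[0,0.12,0],[0,0.12,0]],"delta_pos":[[0,0,0],[0,0,0],[0,0,0],[0,0,0],[0,0,0]],"jaw":[2,2,2,2,2]}';python3 - <<'E'
from h import *; st()
E
```

```text
time_s: 8.37
ee_pos: [0.5134, -0.1972, 0.2637]
orientation: [3.131, -0.496, 0.998]
contact_force: [0.9, 0.1, 0.2]
width: 0.0201
t 8.37 S mm [-193.8  -19.6] z 263.7 F(stand) [ 0.6 -0.7  0.2] w 0.0201 q [-0.8   0.37  1.36  0.49  1.52 -0.27]
tool axes in stand (cols)
 [[ 0.878  0.054  0.476]
 [ 0.052 -0.998  0.017]
 [ 0.476  0.01  -0.879]]
```

```bash
python3 -m handwheel '{"rot":[[0,0.12,0],[0,0.12,0],[0,0.12,0],[0,0,0]],"delta_pos":[[0,0,0],[0,0,0],[0,0,0],[0,0,0]],"jaw":[2,2,2,2]}';python3 - <<'E'
from h import *; o,M=st(); print("tip", (toS(o["ee_pos"])[0]*1000+11*M[:2,2]), o["ee_pos"][2]*1000+11*M[2,2])
for n in ["scene","side"]:
    s=optics.snapshot(n);cv2.imwrite(f"pics/{n}6.png",s["color"])
E
```

```text
time_s: 8.7
ee_pos: [0.5125, -0.1977, 0.2616]
orientation: [3.116, -0.876, 1.016]
contact_force: [-0.6, -0.5, -0.6]
width: 0.0199
t 8.7 S mm [-194.7  -19.2] z 261.6 F(stand) [-0.8  0.2 -0.6] w 0.0199 q [-0.93  0.43  1.45  0.81  1.62 -0.47]
tool axes in stand (cols)
 [[ 0.638  0.057  0.768]
 [ 0.049 -0.998  0.034]
 [ 0.768  0.016 -0.64 ]]
tip [-186.26072728  -18.82191901] 254.52750339339354
```

View pics/scene6.png

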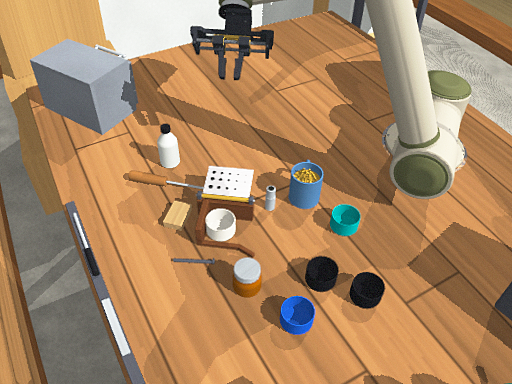

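View pics/side6.png

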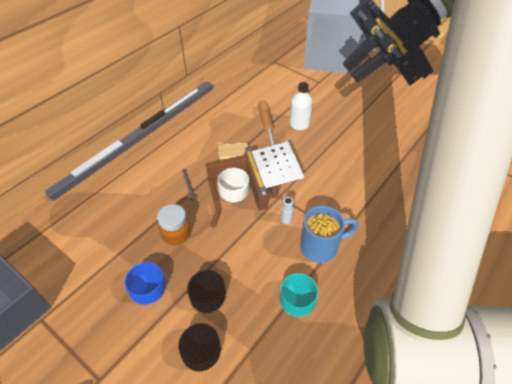

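```bash
cat > plan.py <<'E'
from h import *
import sys
from scipy.spatial.transform import Rotation as R
def Mt(phi):  # tool axes in stand: x->, y=-y', z=d
    c,s=np.cos(phi),np.sin(phi); return np.array([[c,0,s],[0,-1,0],[s,0,-c]])
def plan(ts):
    o,M=st(); p=np.r_[toS(o["ee_pos"])[0]*1000,o["ee_pos"][2]*1000]
    for t in ts:
        q=np.array(t[:3],float); N=Mt(np.radians(t[3]))
        d=M.T@(q-p)/10; r=R.from_matrix(M.T@N).as_rotvec()
        print(t,"delta cm",d.round(2).tolist(),"rot",r.round(3).tolist()); p,M=q,N
def alpha(a,phi,y=-5,press=0):
    a=np.radians(a); f=np.radians(phi); n=np.array([np.cos(f),np.sin(f)])
    E=np.array([-86*np.cos(a),60+86*np.sin(a)]); q=E-(13-press)*n; return [round(q[0],1),y,round(q[1],1),phi]
E
python3 -c "
from plan import *
plan([(-170,-5,200,50),(-170,-5,60,50),(-130,-5,42,50),(-103,-5,47,50),alpha(6,50)])"
```

```text
t 8.8 S mm [-193.7  -19.4] z 263.2 F(stand) [0.6 0.9 0.6] w 0.0199 q [-0.92  0.43  1.44  0.81  1.62 -0.47]
tool axes in stand (cols)
 [[ 0.644  0.059  0.762]
 [ 0.053 -0.998  0.033]
 [ 0.763  0.019 -0.646]]
(-170, -5, 200, 50) delta cm [-3.21, -1.41, 5.94] rot [-0.033, 0.004, 0.052]
(-170, -5, 60, 50) delta cm [-10.72, 0.0, 9.0] rot [0.0, 0.0, 0.0]
(-130, -5, 42, 50) delta cm [1.19, 0.0, 4.22] rot [0.0, 0.0, 0.0]
(-103, -5, 47, 50) delta cm [2.12, 0.0, 1.75] rot [0.0, 0.0, 0.0]
[np.float64(-93.9), -5, np.float64(59.0), 50] delta cm [1.5, 0.0, -0.07] rot [0.0, 0.0, 0.0]
```

```bash
python3 -m handwheel '{"rot":[[-0.033,0,0.052],[0,0,0],[0,0,0],[0,0,0],[0,0,0]],"delta_pos":[[-1.6,-0.7,3],[-1.6,-0.7,3],[-2.7,0,2.3],[-2.7,0,2.3],[-2.7,0,2.3]],"jaw":[2,2,2,2,2]}'
python3 -c "
from plan import *
plan([(-170,-5,60,50),(-130,-5,42,50),(-103,-5,47,50),alpha(6,50)])"
```

```text
time_s: 9.22
ee_pos: [0.5209, -0.1686, 0.0961]
orientation: [3.097, -0.842, 0.985]
contact_force: [0.7, -0.7, 0.3]
width: 0.0201
t 9.22 S mm [-166.3   -8.8] z 96.1 F(stand) [-0.1 -1.   0.3] w 0.0201 q [-0.87  0.62  1.68  0.87  1.24 -0.74]
tool axes in stand (cols)
 [[ 0.665  0.013  0.746]
 [ 0.031 -0.999 -0.01 ]
 [ 0.746  0.03  -0.666]]
(-170, -5, 60, 50) delta cm [-2.92, -0.49, 2.12] rot [0.01, 0.03, 0.031]
(-130, -5, 42, 50) delta cm [1.19, 0.0, 4.22] rot [0.0, 0.0, 0.0]
(-103, -5, 47, 50) delta cm [2.12, 0.0, 1.75] rot [0.0, 0.0, 0.0]
[np.float64(-93.9), -5, np.float64(59.0), 50] delta cm [1.5, 0.0, -0.07] rot [0.0, 0.0, 0.0]
```

```bash
python3 -m handwheel '{"rot":[[0.01,0.03,0.03],[0,0,0],[0,0,0],[0,0,0]],"delta_pos":[[-2.9,-0.5,2.1],[0.6,0,2.1],[0.6,0,2],[0,0,0]],"jaw":[2,2,2,2]}'
python3 - <<'E'
from plan import *
plan([(-130,-5,42,50),(-103,-5,47,50),alpha(6,50)])
for n in ["scene","side"]:
    s=optics.snapshot(n);cv2.imwrite(f"pics/{n}7.png",s["color"][100:300,150:390].repeat(3,0).repeat(3,1))
E
```

```text
time_s: 9.55
ee_pos: [0.5393, -0.1331, 0.0356]
orientation: [3.141, -0.858, 0.955]
contact_force: [-0.1, 0.8, -0.2]
width: 0.0202
t 9.55 S mm [-126.8   -2.7] z 35.6 F(stand) [ 0.6  0.6 -0.2] w 0.0202 q [-0.8   0.74  1.72  0.96  1.14 -0.81]
tool axes in stand (cols)
 [[ 0.654  0.015  0.757]
 [ 0.011 -1.     0.011]
 [ 0.757  0.001 -0.654]]
(-130, -5, 42, 50) delta cm [0.27, 0.22, -0.66] rot [-0.011, 0.014, 0.01]
(-103, -5, 47, 50) delta cm [2.12, 0.0, 1.75] rot [0.0, 0.0, 0.0]
[np.float64(-93.9), -5, np.float64(59.0), 50] delta cm [1.5, 0.0, -0.07] rot [0.0, 0.0, 0.0]
```

View pics/scene7.png

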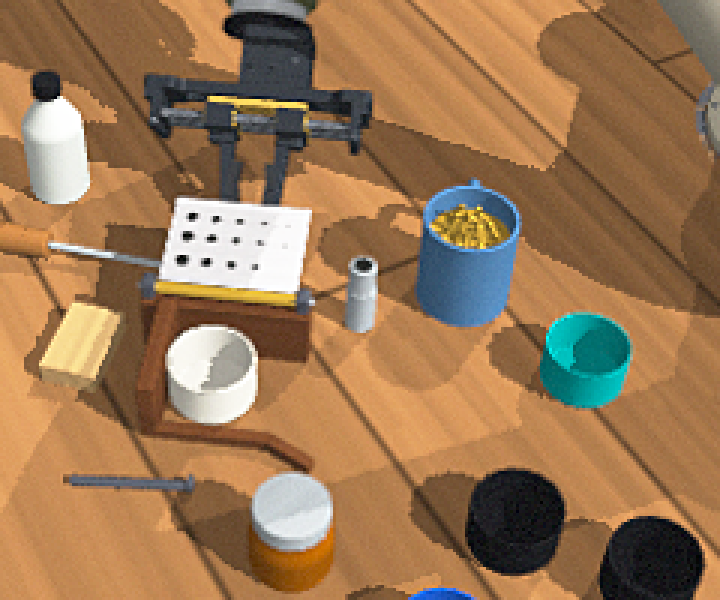

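View pics/side7.png

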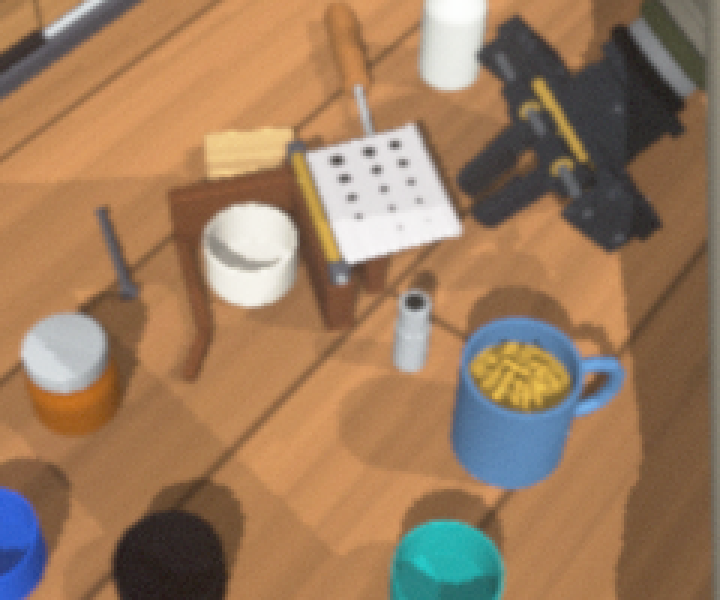

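```bash
python3 -m handwheel '{"rot":[[0,0,0],[0,0,0],[0,0,0]],"delta_pos":[[0.8,0,0.7],[0.7,0,0.5],[0,0,0]],"jaw":[2,2,2]}'
python3 - <<'E'
from plan import *
plan([alpha(6,50),alpha(12,50),alpha(18,50),alpha(24,50),alpha(30,50)])
E
```

```text
time_s: 9.9
ee_pos: [0.5519, -0.1202, 0.0438]
orientation: [3.125, -0.855, 0.967]
contact_force: [0.2, -0.0, -0.6]
width: 0.0199
t 9.9 S mm [-109.    -5.2] z 43.8 F(stand) [ 0.1 -0.2 -0.6] w 0.0199 q [-0.77  0.72  1.71  0.97  1.13 -0.79]
tool axes in stand (cols)
 [[ 0.656  0.015  0.755]
 [ 0.018 -1.     0.004]
 [ 0.755  0.011 -0.656]]
[np.float64(-93.9), -5, np.float64(59.0), 50] delta cm [2.13, 0.02, 0.14] rot [-0.004, 0.017, 0.018]
[np.float64(-92.5), -5, np.float64(67.9), 50] delta cm [0.77, 0.0, -0.46] rot [0.0, 0.0, 0.0]
[np.float64(-90.1), -5, np.float64(76.6), 50] delta cm [0.82, 0.0, -0.38] rot [0.0, 0.0, 0.0]
[np.float64(-86.9), -5, np.float64(85.0), 50] delta cm [0.85, 0.0, -0.29] rot [0.0, 0.0, 0.0]
[np.float64(-82.8), -5, np.float64(93.0), 50] delta cm [0.88, 0.0, -0.2] rot [0.0, 0.0, 0.0]
```

```bash
python3 -m handwheel '{"rot":[[0,0.01,0.018],[0,0,0],[0,0,0],[0,0,0]],"delta_pos":[[1,0,0.2],[1.1,0,0],[0.8,0,-0.4],[0.8,0,-0.4]],"jaw":[2,2,2,2]}'
python3 - <<'E'
from plan import *
plan([alpha(18,50),alpha(24,50),alpha(30,50),alpha(36,50)])
for n in ["scene","side"]:
    s=optics.snapshot(n);cv2.imwrite(f"pics/{n}8.png",s["color"][100:300,150:390].repeat(3,0).repeat(3,1))
E
```

```text
time_s: 10.23
ee_pos: [0.5633, -0.105, 0.0777]
orientation: [3.141, -0.859, 0.943]
contact_force: [0.1, -0.9, -3.0]
width: 0.0202
t 10.23 S mm [-89.9  -5.5] z 77.7 F(stand) [-0.7 -0.6 -3. ] w 0.0202 q [-0.73  0.66  1.69  0.97  1.16 -0.69]
tool axes in stand (cols)
 [[ 0.653  0.004  0.757]
 [ 0.003 -1.     0.002]
 [ 0.757  0.    -0.653]]
[np.float64(-90.1), -5, np.float64(76.6), 50] delta cm [-0.09, -0.05, 0.06] rot [-0.002, 0.013, 0.003]
[np.float64(-86.9), -5, np.float64(85.0), 50] delta cm [0.85, 0.0, -0.29] rot [0.0, 0.0, 0.0]
[np.float64(-82.8), -5, np.float64(93.0), 50] delta cm [0.88, 0.0, -0.2] rot [0.0, 0.0, 0.0]
[np.float64(-77.9), -5, np.float64(100.6), 50] delta cm [0.9, 0.0, -0.11] rot [0.0, 0.0, 0.0]
```

View pics/scene8.png

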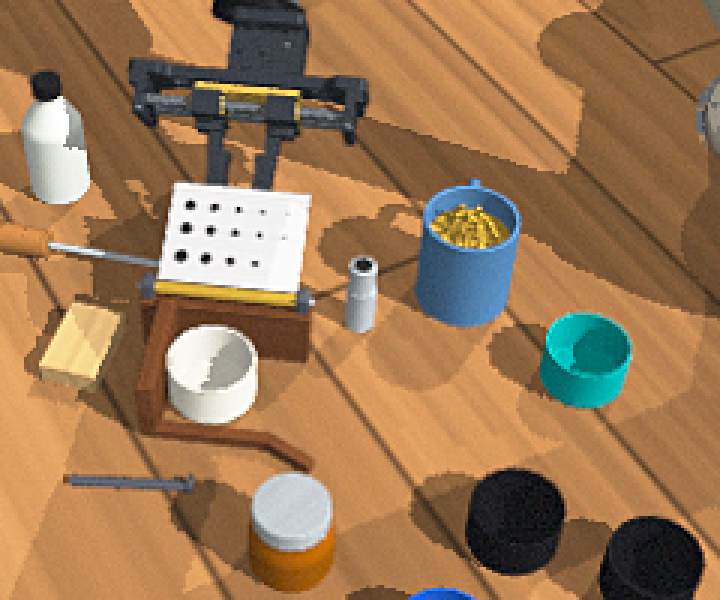

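View pics/side8.png

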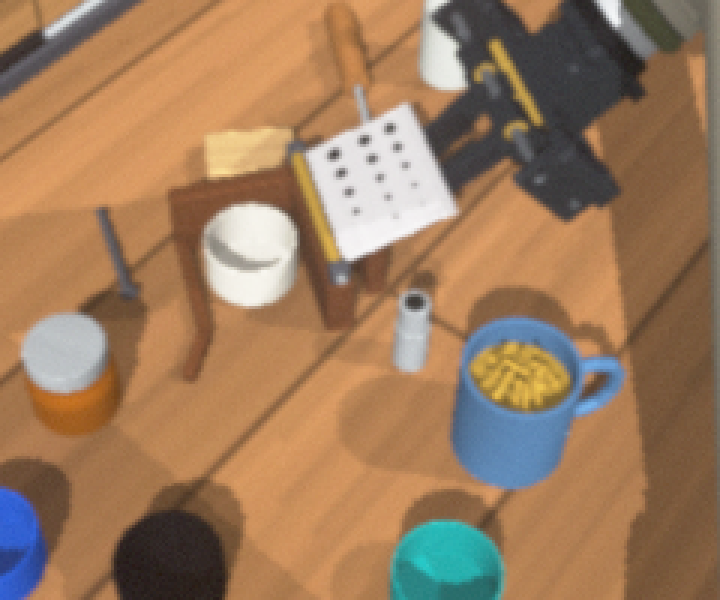

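```bash
python3 -m handwheel '{"rot":[[0,0,0],[0,0,0],[0,0,0],[0,0,0]],"delta_pos":[[0.8,0,-0.25],[0.9,0,-0.2],[0.9,0,-0.1],[0.9,0,0]],"jaw":[2,2,2,2]}'
python3 - <<'E'
from plan import *
plan([alpha(42,48),alpha(48,42),alpha(54,36),alpha(60,30),alpha(66,24)])
E
```

```text
time_s: 10.67
ee_pos: [0.5746, -0.0899, 0.11]
orientation: [3.14, -0.858, 0.943]
contact_force: [-2.0, -1.7, -1.4]
width: 0.02
t 10.67 S mm [-71.1  -5.6] z 110.0 F(stand) [-2.5  0.6 -1.4] w 0.02 q [-0.69  0.61  1.66  0.96  1.18 -0.6 ]
tool axes in stand (cols)
 [[ 0.654  0.002  0.757]
 [ 0.002 -1.     0.001]
 [ 0.757  0.001 -0.654]]
[np.float64(-72.6), -5, np.float64(107.9), 48] delta cm [-0.26, -0.07, 0.03] rot [-0.001, -0.021, 0.002]
[np.float64(-67.2), -5, np.float64(115.2), 42] delta cm [0.9, 0.0, -0.09] rot [0.0, -0.105, 0.0]
[np.float64(-61.1), -5, np.float64(121.9), 36] delta cm [0.9, 0.0, -0.09] rot [0.0, -0.105, 0.0]
[np.float64(-54.3), -5, np.float64(128.0), 30] delta cm [0.91, 0.0, -0.09] rot [0.0, -0.105, 0.0]
[np.float64(-46.9), -5, np.float64(133.3), 24] delta cm [0.91, 0.0, -0.09] rot [0.0, -0.105, 0.0]
```

```bash
python3 -m handwheel '{"rot":[[0,-0.1,0],[0,-0.1,0],[0,-0.1,0],[0,-0.1,0]],"delta_pos":[[0.7,0,-0.1],[0.9,0,-0.1],[0.9,0,-0.1],[0.9,0,-0.1]],"jaw":[2,2,2,2]}'
python3 - <<'E'
from plan import *
plan([alpha(66,24),alpha(72,18),alpha(78,12),alpha(84,6),alpha(90,0)])
s=optics.snapshot("scene");cv2.imwrite(f"pics/scene9.png",s["color"][100:300,150:390].repeat(3,0).repeat(3,1))
E
```

```text
time_s: 11.0
ee_pos: [0.5884, -0.0716, 0.1364]
orientation: [-3.142, -0.445, 0.933]
contact_force: [-2.1, -0.7, -2.8]
width: 0.0198
t 11.0 S mm [-48.1  -6. ] z 136.4 F(stand) [-1.8  1.3 -2.8] w 0.0198 q [-0.5   0.52  1.5   0.5   1.11 -0.08]
tool axes in stand (cols)
 [[ 0.903 -0.006  0.43 ]
 [-0.006 -1.    -0.003]
 [ 0.43  -0.    -0.903]]
[np.float64(-46.9), -5, np.float64(133.3), 24] delta cm [-0.02, -0.1, 0.33] rot [0.003, -0.026, -0.006]
[np.float64(-38.9), -5, np.float64(137.8), 18] delta cm [0.91, 0.0, -0.09] rot [0.0, -0.105, 0.0]
[np.float64(-30.6), -5, np.float64(141.4), 12] delta cm [0.9, 0.0, -0.09] rot [0.0, -0.105, 0.0]
[np.float64(-21.9), -5, np.float64(144.2), 6] delta cm [0.91, 0.0, -0.09] rot [0.0, -0.105, 0.0]
[np.float64(-13.0), -5, np.float64(146.0), 0] delta cm [0.9, 0.0, -0.09] rot [0.0, -0.105, 0.0]
```

View pics/scene9.png

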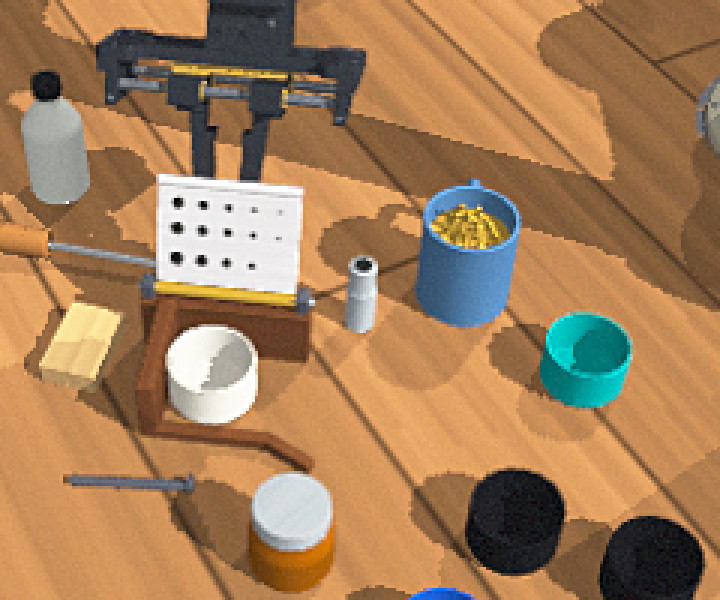

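```bash
python3 -m handwheel '{"rot":[[0,-0.1,0],[0,-0.1,0],[0,-0.1,0],[0,-0.09,0]],"delta_pos":[[0.9,0,0.1],[0.9,0,0.1],[0.9,0,0.1],[0.9,0,0]],"jaw":[2,2,2,2]}'
cat >> plan.py <<'E'
def tipc(a,r,y=-5):
    a=np.radians(a); L=np.array([-r*np.cos(a)-2.5*np.sin(a),60+r*np.sin(a)-2.5*np.cos(a)]); q=L+[-9,11]; return [round(q[0],1),y,round(q[1],1),0]
E
python3 - <<'E'
from plan import *
plan([alpha(90,0),tipc(95,75),tipc(105,75),tipc(115,75),tipc(125,74),tipc(135,73),tipc(145,72)])
E
```

```text
time_s: 11.38
ee_pos: [0.6111, -0.0399, 0.1497]
orientation: [3.135, -0.043, 0.934]
contact_force: [-1.2, -1.5, -2.6]
width: 0.0201
t 11.38 S mm [-9.2 -5.5] z 149.7 F(stand) [-1.9  0.1 -2.6] w 0.0201 q [-0.27  0.56  1.29  0.04  1.27  0.35]
tool axes in stand (cols)
 [[ 0.999 -0.006  0.043]
 [-0.005 -1.    -0.007]
 [ 0.043  0.007 -0.999]]
[np.float64(-13.0), -5, np.float64(146.0), 0] delta cm [-0.4, -0.05, 0.35] rot [0.007, -0.043, -0.006]
[np.float64(-5.0), -5, np.float64(145.9), 0] delta cm [0.8, 0.0, 0.01] rot [0.0, 0.0, 0.0]
[np.float64(8.0), -5, np.float64(144.1), 0] delta cm [1.3, 0.0, 0.18] rot [0.0, 0.0, 0.0]
[np.float64(20.4), -5, np.float64(140.0), 0] delta cm [1.24, 0.0, 0.41] rot [0.0, 0.0, 0.0]
[np.float64(31.4), -5, np.float64(133.1), 0] delta cm [1.1, 0.0, 0.69] rot [0.0, 0.0, 0.0]
[np.float64(40.9), -5, np.float64(124.4), 0] delta cm [0.95, 0.0, 0.87] rot [0.0, 0.0, 0.0]
[np.float64(48.5), -5, np.float64(114.3), 0] delta cm [0.76, 0.0, 1.01] rot [0.0, 0.0, 0.0]
```

```bash
python3 -m handwheel '{"rot":[[0,-0.04,0],[0,0,0],[0,0,0],[0,0,0]],"delta_pos":[[0.4,0,0.4],[1.2,0,0.2],[1.2,0,0.4],[1.1,0,0.7]],"jaw":[2,2,2,2]}'
python3 - <<'E'
from plan import *
plan([tipc(125,74),tipc(135,73),tipc(145,72),tipc(155,71),tipc(165,70),tipc(172,70),tipc(180,70)])
for n in ["scene","side"]:
    s=optics.snapshot(n);cv2.imwrite(f"pics/{n}10.png",s["color"][100:300,150:390].repeat(3,0).repeat(3,1))
E
```

```text
time_s: 11.72
ee_pos: [0.6366, -0.0022, 0.1344]
orientation: [3.136, -0.007, 0.939]
contact_force: [-0.7, -1.5, 0.4]
width: 0.0197
t 11.72 S mm [36.3 -4. ] z 134.4 F(stand) [-1.7 -0.3  0.4] w 0.0197 q [-0.19  0.62  1.22  0.    1.29  0.44]
tool axes in stand (cols)
 [[ 1.    -0.     0.007]
 [-0.    -1.    -0.006]
 [ 0.007  0.006 -1.   ]]
[np.float64(31.4), -5, np.float64(133.1), 0] delta cm [-0.49, 0.1, 0.13] rot [0.006, -0.007, -0.0]
[np.float64(40.9), -5, np.float64(124.4), 0] delta cm [0.95, 0.0, 0.87] rot [0.0, 0.0, 0.0]
[np.float64(48.5), -5, np.float64(114.3), 0] delta cm [0.76, 0.0, 1.01] rot [0.0, 0.0, 0.0]
[np.float64(54.3), -5, np.float64(103.3), 0] delta cm [0.58, 0.0, 1.1] rot [0.0, 0.0, 0.0]
[np.float64(58.0), -5, np.float64(91.5), 0] delta cm [0.37, 0.0, 1.18] rot [0.0, 0.0, 0.0]
[np.float64(60.0), -5, np.float64(83.2), 0] delta cm [0.2, 0.0, 0.83] rot [0.0, 0.0, 0.0]
[np.float64(61.0), -5, np.float64(73.5), 0] delta cm [0.1, 0.0, 0.97] rot [0.0, 0.0, 0.0]
```

View pics/scene10.png

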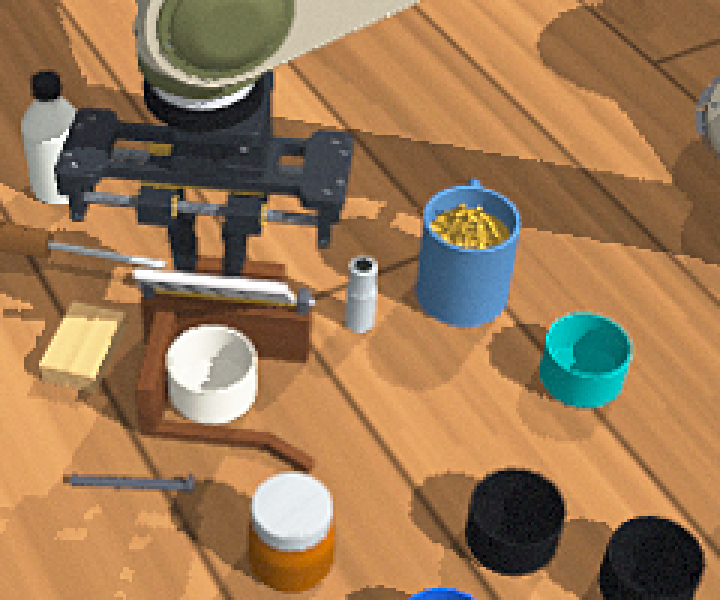

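View pics/side10.png

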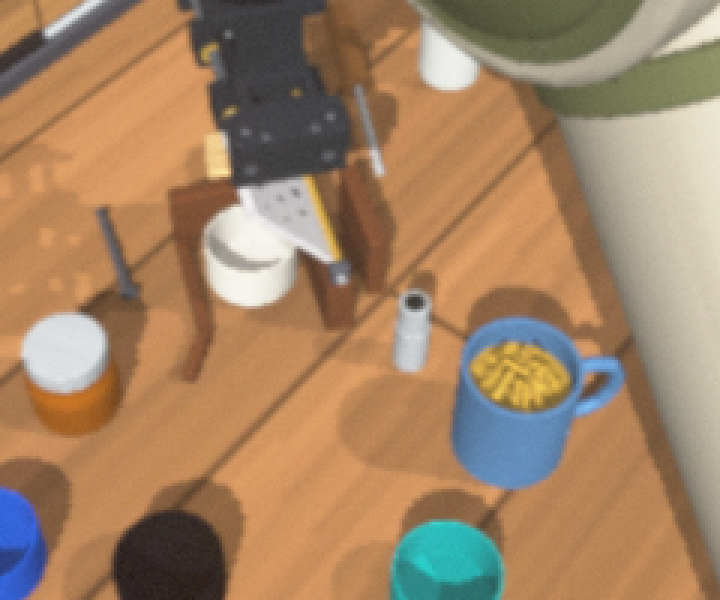

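```bash
python3 -m handwheel '{"rot":[[0,0,0],[0,0,0],[0,0,0],[0,0,0]],"delta_pos":[[0.6,0,0.9],[0.6,0,1],[0.5,0,1],[0.3,0,0.9]],"jaw":[2,2,2,2]}'
python3 - <<'E'
from plan import *
plan([tipc(172,70),tipc(180,70)])
E
```

```text
time_s: 12.15
ee_pos: [0.6496, 0.0147, 0.0933]
orientation: [3.137, -0.01, 0.937]
contact_force: [0.5, 0.6, 0.3]
width: 0.0196
t 12.15 S mm [57.7 -4.4] z 93.3 F(stand) [ 0.7 -0.1  0.3] w 0.0196 q [-0.16  0.69  1.22  0.01  1.22  0.47]
tool axes in stand (cols)
 [[ 1.    -0.002  0.01 ]
 [-0.002 -1.    -0.005]
 [ 0.01   0.005 -1.   ]]
[np.float64(60.0), -5, np.float64(83.2), 0] delta cm [0.22, 0.05, 1.02] rot [0.005, -0.01, -0.002]
[np.float64(61.0), -5, np.float64(73.5), 0] delta cm [0.1, 0.0, 0.97] rot [0.0, 0.0, 0.0]
```

```bash
python3 -m handwheel '{"rot":[[0,0,0],[0,0,0],[0,0,0],[0,0,0],[0,0,0]],"delta_pos":[[0.2,0,0.8],[0.1,0,0.5],[0,0,0.3],[0,0,0.2],[0,0,0.1]],"jaw":[2,2,2,2,2]}'
python3 - <<'E'
from plan import *
plan([tipc(180,70)])
for n in ["scene","side"]:
    s=optics.snapshot(n);cv2.imwrite(f"pics/{n}11.png",s["color"][100:300,150:390].repeat(3,0).repeat(3,1))
E
```

```text
time_s: 12.57
ee_pos: [0.6513, 0.0178, 0.074]
orientation: [3.138, -0.01, 0.937]
contact_force: [-0.7, 1.0, 3.1]
width: 0.0202
t 12.57 S mm [61.2 -4. ] z 74.0 F(stand) [0.4 1.1 3.1] w 0.0202 q [-0.16  0.71  1.24  0.01  1.19  0.47]
tool axes in stand (cols)
 [[ 1.    -0.002  0.01 ]
 [-0.002 -1.    -0.003]
 [ 0.01   0.003 -1.   ]]
[np.float64(61.0), -5, np.float64(73.5), 0] delta cm [-0.02, 0.1, 0.05] rot [0.003, -0.01, -0.002]
```

View pics/scene11.png

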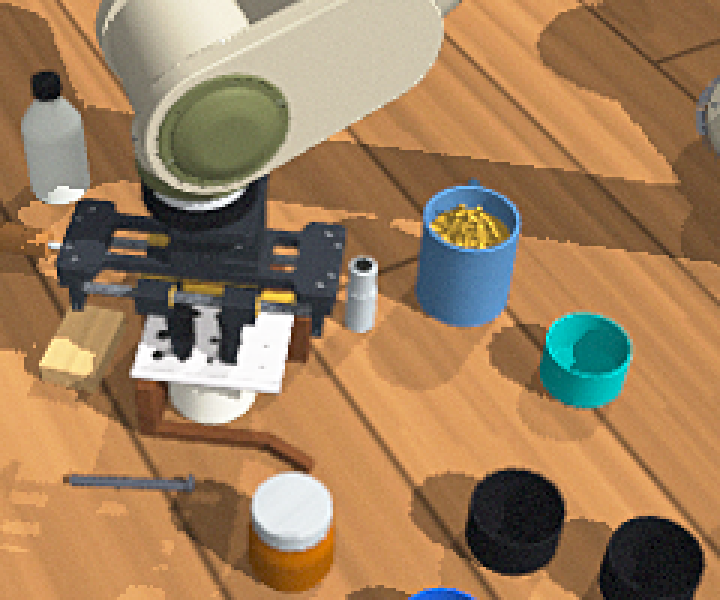

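Nearly flat; press until the force builds at the stop.

```bash
python3 -m handwheel '{"rot":[[0,0,0],[0,0,0],[0,0,0]],"delta_pos":[[0.5,0,0.2],[0,0,0.2],[0,0,0.2]],"jaw":[2,2,2]}'
python3 -m handwheel '{"rot":[[0,0,0]],"delta_pos":[[0,0,0.1]],"jaw":[2]}'; python3 -c "
from h import *; st()"
```

```text
time_s: 12.92
ee_pos: [0.6541, 0.0203, 0.0739]
orientation: [3.135, -0.009, 0.937]
contact_force: [-6.2, 2.2, 14.8]
width: 0.02
time_s: 13.0
ee_pos: [0.654, 0.0203, 0.0741]
orientation: [3.134, -0.01, 0.937]
contact_force: [-1.7, 0.3, 2.8]
width: 0.0199
t 13.0 S mm [64.8 -4.7] z 74.1 F(stand) [-0.8  1.6  2.8] w 0.0199 q [-0.15  0.71  1.23  0.01  1.19  0.48]
tool axes in stand (cols)
 [[ 1.    -0.002  0.01 ]
 [-0.002 -1.    -0.008]
 [ 0.01   0.008 -1.   ]]
```

```bash
python3 -m handwheel '{"rot":[[0,0,0],[0,0,0],[0,0,0],[0,0,0],[0,0,0]],"delta_pos":[[0,0,-1],[0,0,-3],[0,0,-3.8],[0,0,-3.8],[0,0,-3.8]],"jaw":[2,2,2,2,2]}'
python3 -m handwheel '{"rot":[[0,0,0],[0,0,0],[0,0,0],[0,0,0],[0,0,0]],"delta_pos":[[-2,-3,-2],[-2.5,-3,0],[-2.5,-3,0],[-2.5,-3,0],[-2.5,-3,0]],"jaw":[2,2,2,2,2]}'
python3 -m handwheel '{"rot":[[0,0,0],[0,0,0],[0,0,0],[0,0,0]],"delta_pos":[[-2.5,-3,0],[-2.5,-3,0],[0,0,0],[0,0,0]],"jaw":[2,2,2,2]}'
python3 - <<'E'
from h import *; st()
for n in ["scene","side"]:
    s=optics.snapshot(n);cv2.imwrite(f"pics/{n}12.png",s["color"])
    P=cloud(s).reshape(-1,3); q=toS(P)*1000; z=P[:,2]*1000
    m=(q[:,0]>18)&(q[:,0]<80)&(abs(q[:,1])<48)&(z>50)&(z<85)
    k=np.polyfit(q[m,0],z[m],1); print(n,m.sum(),"leaf slope rad",k, "-> angle",np.pi+0-np.arctan(k[0]))
    m=(q[:,0]>12)&(q[:,0]<88)&(q[:,1]>-34)&(q[:,1]<50)&(z>8)&(z<38); print(" tin wall pts",m.sum(),np.percentile(q[m],[1,99],axis=0).round(1).tolist())
E
```

```text
time_s: 13.42
ee_pos: [0.649, 0.0193, 0.2264]
orientation: [-3.133, -0.001, 0.935]
contact_force: [-0.1, -0.1, 1.0]
width: 0.02
time_s: 13.83
ee_pos: [0.4589, 0.0102, 0.2562]
orientation: [3.127, -0.012, 0.936]
contact_force: [0.9, -0.8, 0.2]
width: 0.0199
time_s: 14.17
ee_pos: [0.3699, 0.0065, 0.256]
orientation: [3.126, -0.012, 0.934]
contact_force: [1.3, -1.2, 0.3]
width: 0.0201
t 14.17 S mm [-114.2  216.5] z 256.0 F(stand) [-0.2 -1.7  0.3] w 0.0201 q [-0.31  0.04  1.73  0.01  1.35  0.33]
tool axes in stand (cols)
 [[ 1.    -0.005  0.012]
 [-0.005 -1.    -0.016]
 [ 0.012  0.016 -1.   ]]
scene 926 leaf slope rad [8.05603003e-04 6.43003845e+01] -> angle 3.1407870507606206
 tin wall pts 222 [[57.3, -31.6], [86.7, 28.4]]
side 1026 leaf slope rad [-2.21336385e-03  6.27290886e+01] -> angle 3.143806013823373
 tin wall pts 112 [[24.7, 14.5], [76.6, 30.9]]
```

View pics/scene12.png

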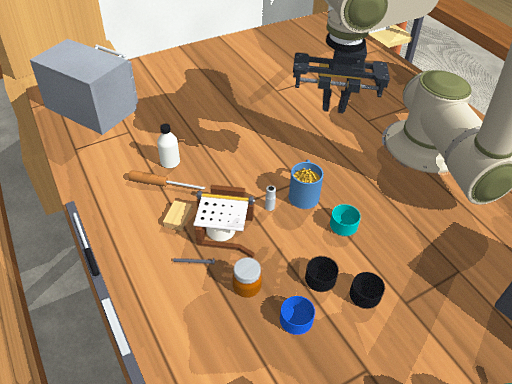

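View pics/side12.png

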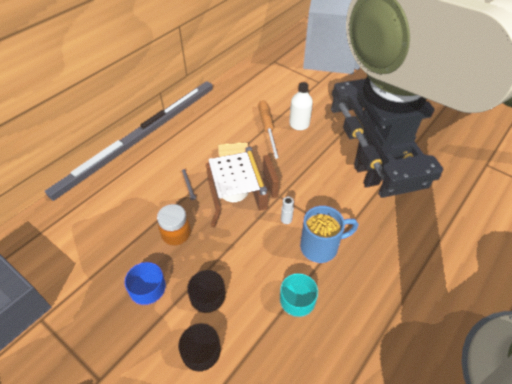

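```bash
python3 -c "
from workcell import order; print(order.finish_job())"
```

```text
the job is handed in; nothing more can be done
None
```

The tin is home in the bay, the leaf lies flat over it, and I handed the job in at about 14 s. No verdict was reported.

- **Tin:** I pushed it along the bench with the two fingertips 30 mm apart, until the force rose to about 13 N at the end cheek. After backing off, I measured its centre at about (49, −3) mm in the stand's frame, 2 to 4 mm from the bay point depending on the view. With the leaf over it, its rim can no longer be seen. Its visible wall still fits that position.
- **Leaf:** I tilted the tool 50° and lifted the free edge from below with the fingertips. I followed it over the spine and pressed it down until the force rose to about 15 N at the stop. Both depth views then gave an angle of 3.14 rad.
- **Bystanders:** In the last pictures they looked unmoved. I checked this by eye and did not measure each one again.
- **Arm:** It ended clear at about 0.26 m height, with only noise on the force reading.

No check failed. The two cameras disagreed by about 1 to 2 mm, which is within their calibration.

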